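# Draw out the dryer tray and unload the slide cassette

## Task

Press lightly on the bare front part of the flat tray in the slide dryer and drag it back by friction, out from under the clear tunnel, until it is fully home against the front stop. Only then lift the slide cassette out of the tray and stand it upright on the floor of the shallow steel dish, setting it down before you let go. Press gently, as the thin tray must not be bent, leave the tray fully out, and do not disturb the other things on the bench.

Things in the scene. Friction and masses are not known exactly. Their poses are not given: they have to be found in the camera images.
- dryer: White bench slide dryer, fixed, on levelling feet: its underside stands 0 to 12 above the bench. Origin on its underside, below the front edge of its clear tunnel, on the centre line; x to its back (away from the robot), z up. Bed x = -250 to 140; side rails' inner faces y = +-58, outer +-75, tops z = 36. Clear tunnel x = 0 to 140, inside to z = 85, top z = 91. Housing x = 140 to 240, 170 wide, top z = 96.
- dryer_stop (a point): Middle of the top rear edge of the steel stop across the front of the bed, 36 above the dryer's underside, 243 in front of the dryer's origin. The bar is 7 thick, 116 wide. The tray's front edge comes up to it when fully home.
- tray (a joint): How far the tray is drawn out towards the front stop, along the dryer's -x (m): 0 fully in, 0.120 fully home against the stop. It starts 0 to 0.015 out. The tray runs in guides that drag with 2 to 3 N; it stays where left and does not give vertically. The guides are not quite level: the tray, itself level, rises evenly by some 2 to 4 mm on its way out.
- tray_press (a point): Middle of the bare front part of the tray, on its top face (29.5 above the dryer's underside when fully in); moves with it. Axes as the dryer's. The tray is a flat aluminium plate, 240 (x) by 112 (y), no handle, below the rail tops, so it cannot be gripped. Bare 50 ahead of and 60 behind this point. It bends above 18 N of finger contact: never exceed that. A press of 7 to 10 N is enough to drag it.
- tray_nest (a point): Middle of the cassette's nest, on the tray's upper face, 115 behind tray_press in the dryer's x; moves with the tray. The nest is a rim 4 high around a 76 by 34 space (3 clearance all round the cassette).
- cassette_mid (a point): Centre of the slide cassette, half-way up: an upright grey plastic block, 70 long (x) by 28 wide (y) by 46 high (z), 0.12 kg, loose in the tray's nest with its length along the dryer. At the start it is under the tunnel. Take it across its 28 width, in its upper half, once the tray is fully out; do not touch it before.
- dish_in (a point): Centre of the upper face of the floor of the shallow steel dish, fixed to the bench to the left or right of the dryer; outside 170 (x) by 150 (y), wall 3 thick, floor 3 above the bench, rim 14 above the bench. Axes are the dish's own.
- tissues: Bystander: white card tissue box 120 x 120 x 100 high, on the other side of the dryer from the dish; origin under its centre.
- tape: Bystander: roll of tape lying flat, 64 across, 19 high; origin under its centre.
- reagent: Bystander: amber bottle, 56 across, 120 high; origin under its centre.

How it is judged (in metres and radians):
On the way, in this order (a step that is already met when the one before it is completed fails the run):
1. the tray is drawn out fully home against the stop (within 4 mm), with the cassette still in its nest (value of joint tray above 0.116 m and distance between cassette_mid and tray_nest below 0.03 m), for 0.2 s.
2. the cassette is lifted clear of its nest (z of cassette_mid in the frame of tray_nest above 0.04 m), for 0.1 s.
At the end, for the whole second after the job is handed in: The tray is still out against its stop (within 6 mm of the full 120 mm) and the cassette stands upright (within 0.1 rad) and still on the floor of the dish (its centre 20 to 26.5 mm above the floor and within 55 mm of the dish's middle), released (value of joint tray above 0.114 m and horizontal distance between cassette_mid and dish_in below 0.055 m and z of cassette_mid in the frame of dish_in between 0.02 and 0.0265 m and angle between cassette_mid's own z axis and vertical below 0.1 rad and linear speed of cassette below 0.01 m/s); the robot touches nothing.
It fails at once if the fingers load the tray with more than 18 N (contact force between the fingers and tray above 18 N).
It fails at once if the cassette is touched before the tray is fully out (contact force between the fingers and cassette above 1 N and value of joint tray below 0.112 m).
It fails at once if the cassette is let go more than 10 mm above the floor of the dish (contact force between the fingers and cassette below 0.05 N and horizontal distance between cassette_mid and dish_in below 0.08 m and z of cassette_mid in the frame of dish_in above 0.033 m).
It fails at once if a bystander is moved more than 20 mm (distance of any of tissues, tape, reagent from where it was at the start of the episode above 0.02 m).
It also fails if it takes over 72 s, if anything falls off the work surface, if the arm or the gripper's body presses on something with over 40 N, if the wrist force passes 120 N, or if a joint passes its speed limit or range.

## Robot

A 7-joint arm with a two-finger parallel gripper is mounted at the origin on the work surface. World frame = base frame: x ahead of the robot, y to its left, z up, the work surface at z = 0. Lengths are in mm, angles in rad, forces in N, time in s.
With the tool pointing down it reaches from about 400 to 875 mm from the base axis. Payload 4.4 kg.
Tool frame: the origin (TCP) lies where the fingers leave the gripper's body, on its centre line; the fingertips stand 73 mm ahead of it and the grasp point (between the pads) lies 54 mm ahead of it; z points along the fingers, y is the line along which they close (so a half turn about z gives the same grasp; the last joint's range is limited). The gripper opens to 85 mm and grips with 20 to 120 N. Pads are 22 mm wide; open, the fingers measure 114 mm over their backs; the gripper's body (76 mm by 85 mm) begins 54 mm behind the grasp point. The pads swing forward as they close: fully open they stand 13 mm farther back than shut.
Start: joints at [-1.398, 0.628, 0.038, 1.517, -0.027, 0.996, -0.02], TCP at [153.726, 631.574, 303.913] pointing down, gripper open.
Joint ranges: [-3.06, 3.06], [-0.37, 2.12], [-1.25, 1.32], [0.18, 2.47], [-1.1, 4.24], [0.23, 1.98], [-2.94, 2.94]. Speed limits (rad/s): [2.57, 2.57, 3.14, 3.14, 3.14, 3.14, 3.14].

## Interface

Orientations are given as [roll, pitch, yaw] about the fixed x, y, z axes, in that order (R = Rz(yaw) Ry(pitch) Rx(roll)).
In Python, from cell import ctrl gives the robot as it stands.
- The arm moves only by the tool send_rows, never from a script. Its argument "rows" is a list that holds one entry, the list of rows, each a list of 6 numbers: the shift along the tool's x, y, z in cm, then the turn, a rotation vector about the tool's x, y, z in rad. In form: [[[tx, ty, tz, wx, wy, wz], ...]]. A call has 1 to 10 rows; each row is the pose to reach, as a shift and turn from the pose commanded when the call began, along the tool's axes at that moment; what a row does not reach only later rows make up. A row lasts 1/10 s, in which the tool goes at most 50 mm and 8.59 degrees, less where a joint would pass 70% of its speed; a pose out of reach is approached as far as the arm can. A call with a gripper value outside its range is refused whole. "grip" is the closure in counts, from 0 (fully open) to 255 (shut), set as the call begins (left out, the last holds). The fingers move at their own pace and stop on an object; the grip force is fixed at half the most. Time passes only in rows, so rows that repeat a pose let the fingers close. It gives the time, the measured TCP pose, the force, the opening and the grip force at its end, in the units of the state.
- ctrl.read_state(): the state, without advancing time (a new reading comes with each control period).
- ctrl.get_image(name): name is "side" or "top"; returns a dict with "pixels" (384x512x3 uint8, red, green, blue), "fx", "fy", "cx", "cy" (pixels), "extrinsics" (4x4, takes a point from camera to world coordinates). Camera axes: x right, y up, looking along -z (the intrinsics and any distortion apply to the point x, -y, -z); pixel columns grow to the right and rows downward; lengths in mm; the calibration is good to about 2 mm. A picture is of the moment at which its call begins. There is no depth.
- ctrl.finish_job(): hands the job in; it is judged then, once.
The state is a dict: "clock": time; "qpos": joint angles; "qd": joint speeds; "tau": joint torques, N m; "eef_pos": TCP position; "tool_rot": TCP orientation; "force": force on the tool from outside, world axes, zero at the start; "torque": the same for the moment, N m; "width": finger opening in mm; "gripper_force": force on a finger pad.
Only numpy, scipy, OpenCV 4.12 (cv2) and the standard library are available. Lean on these libraries where they do the work, as an engineer would, in place of code of your own. Each camera call takes 0.05 s, during which the arm holds its last target. There are 200 camera calls.

## Working session

There is one attempt and no reset: what is moved stays moved. The work goes in short steps, Python scripts to look and compute and a tool call to move; the robot and the scene stay as the last step left them, time stands still between calls to the robot, and variables do not carry over. Pictures are saved under pics/ and viewed, at most 11 in all, crops included, and the job is handed in when it is done.

Besides the shell and the picture viewer there is one more tool, called after "Emit:" as name(argument=value, ...), one argument or row to a line, values as JSON. send_rows: Moves the arm, as the interface text tells. Its arguments: {"type":"object","properties":{"rows":{"type":"array","items":{"type":"array","items":{"type":"array","items":{"type":"number"}}}},"grip":{"type":"number"}},"required":["rows"]}

```bash
mkdir -p pics; cat > h.py <<'E'
import numpy as np, cv2
from cell import ctrl
def grab(n,tag=None):
    d=ctrl.get_image(n)
    if tag: cv2.imwrite(f'pics/{tag}.png',cv2.cvtColor(d['pixels'],cv2.COLOR_RGB2BGR))
    return d
def ray(d,u,v):
    E=np.array(d['extrinsics']);r=np.array([(u-d['cx'])/d['fx'],-(v-d['cy'])/d['fy'],-1.])
    r=E[:3,:3]@r; return E[:3,3],r/np.linalg.norm(r)
def onz(d,u,v,z):
    o,r=ray(d,u,v); return o+r*(z-o[2])/r[2]
def two(d1,p1,d2,p2):
    o1,r1=ray(d1,*p1);o2,r2=ray(d2,*p2)
    t=np.linalg.lstsq(np.c_[r1,-r2],o2-o1,rcond=None)[0]
    a,b=o1+r1*t[0],o2+r2*t[1]; return (a+b)/2,np.linalg.norm(a-b)
def proj(d,P):
    E=np.array(d['extrinsics']);p=np.linalg.inv(E)@np.r_[P,1]
    return d['cx']+d['fx']*p[0]/-p[2], d['cy']-d['fy']*p[1]/-p[2]
E
python3 - <<'E'
from h import *
import pickle
np.set_printoptions(precision=3,suppress=True)
for n in('top','side'):
    d=grab(n,n+'0'); pickle.dump(d,open(n+'0.pkl','wb')); print(n,{k:d[k] for k in d if k!='pixels'})
print(ctrl.read_state())
E
```

```text
top {'fx': 352.63832839539947, 'fy': 352.63832839539947, 'cx': 249.09105164465507, 'cy': 192.73436017452536, 'extrinsics': array([[ -0.013,   1.   ,  -0.024, 541.693],
       [ -1.   ,  -0.013,  -0.01 ,  -5.452],
       [ -0.011,   0.024,   1.   , 995.62 ],
       [  0.   ,   0.   ,   0.   ,   1.   ]])}
side {'fx': 445.57169200953757, 'fy': 445.57169200953757, 'cx': 257.26175966731324, 'cy': 187.72070267966177, 'extrinsics': array([[ -0.924,   0.3  ,  -0.238, 279.571],
       [ -0.382,  -0.698,   0.606, 711.241],
       [  0.016,   0.651,   0.759, 961.293],
       [  0.   ,   0.   ,   0.   ,   1.   ]])}
{'clock': 0.1, 'qpos': array([-1.398,  0.629,  0.038,  1.518, -0.027,  0.996, -0.02 ]), 'qd': array([ 0.001, -0.001,  0.001, -0.002,  0.   , -0.001, -0.002]), 'tau': array([  0.003, -56.453,   1.23 , -19.397,   0.011,   0.005,   0.   ]), 'eef_pos': array([153.633, 631.131, 303.079]), 'tool_rot': array([-3.14 ,  0.   ,  2.903]), 'force': array([ 0.457,  0.749, -0.463]), 'torque': array([ 0.024, -0.   ,  0.005]), 'gripper_force': 0.0, 'width': 85.19969837902288}
```

View pics/top0.png

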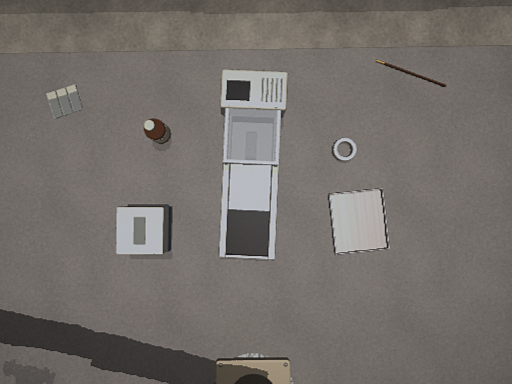

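View pics/side0.png

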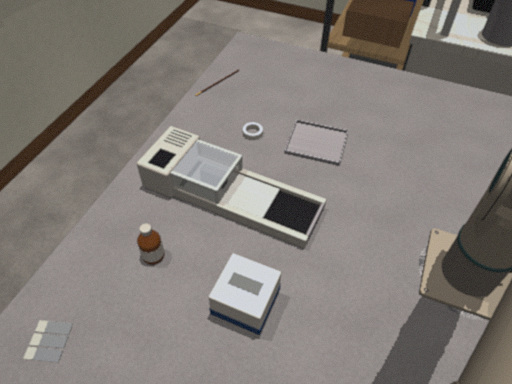

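The top view shows the dryer running up the image: stop near (247,258), tunnel front near (251,163), housing at (254,90). The white tray front edge is near row 211. The dish is at (358,221) on the right, the tissues at (142,231), the tape at (345,149) and the bottle at (155,130). The side view shows the same layout. I'll zoom in for the edges.

```bash
python3 - <<'E'
import pickle,cv2,numpy as np
t=pickle.load(open('top0.pkl','rb'))['pixels'];s=pickle.load(open('side0.pkl','rb'))['pixels']
a=cv2.resize(t[110:265,214:292],None,fx=3.8,fy=3.8,interpolation=cv2.INTER_CUBIC)
b=cv2.resize(s[130:245,165:330],None,fx=3,fy=3,interpolation=cv2.INTER_CUBIC)
print(a.shape,b.shape)
c=np.zeros((600,800,3),np.uint8);c[:a.shape[0],:a.shape[1]]=a;c[:b.shape[0],800-b.shape[1]:]=b
cv2.imwrite('pics/crop0.png',c[...,::-1])
E
```

```text
(589, 296, 3) (345, 495, 3)
```

View pics/crop0.png

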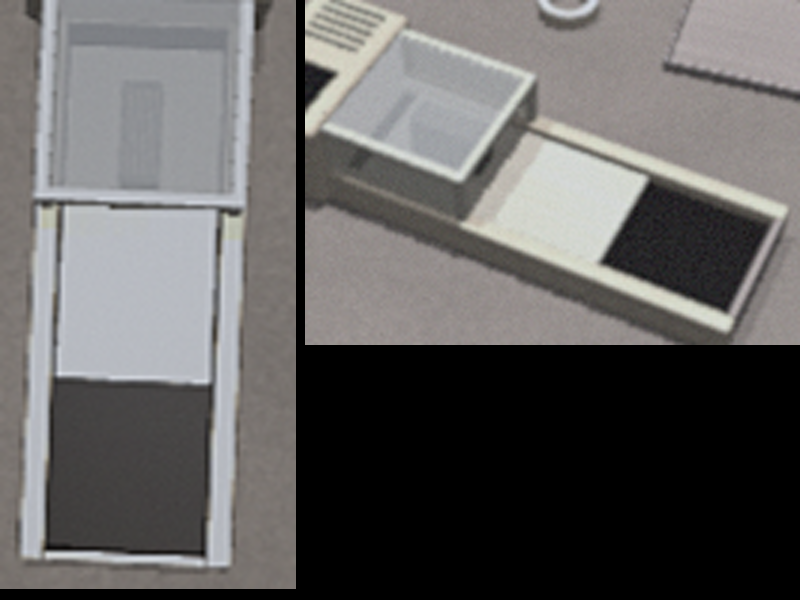

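```bash
python3 - <<'E'
from h import *
import pickle
np.set_printoptions(precision=1,suppress=True)
t=pickle.load(open('top0.pkl','rb'));s=pickle.load(open('side0.pkl','rb'))
T=lambda x,y:((x+.5)/3.8-.5+214,(y+.5)/3.8-.5+110)
S=lambda x,y:((x-305+.5)/3-.5+165,(y+.5)/3-.5+130)
for n,a,b in [('trayFR',(210,383),(649,180)),('trayFL',(57,378),(601,264)),('railFL',(22,557),(730,333)),('railFR',(229,566),(787,212)),
 ('stopR',(206,556),(771,219)),('stopL',(46,552),(724,309)),('tunFL',(37,200),(465,180)),('tunFR',(243,207),(536,80))]:
    print(n,*two(t,T(*a),s,S(*b)), onz(t,*T(*a),36))
# dish by brightness vs bench
for d,n,box in((t,'top',(320,180,400,260)),(s,'side',(280,115,355,168))):
    x0,y0,x1,y1=box
    p=d['pixels'][y0:y1,x0:x1].astype(int); g=cv2.GaussianBlur(p.astype(np.uint8),(3,3),0).mean(2).astype(np.uint8)
    th,m=cv2.threshold(g,0,255,cv2.THRESH_BINARY+cv2.THRESH_OTSU)
    c=max(cv2.findContours(m,cv2.RETR_EXTERNAL,cv2.CHAIN_APPROX_NONE)[0],key=cv2.contourArea)
    q=cv2.approxPolyDP(cv2.convexHull(c),4,True)[:,0]+[x0,y0]
    print(n,th,cv2.contourArea(c),q.tolist()); 
    for z in (3,8,14): 
        P=np.array([onz(d,*u,z) for u in q]); print(z,P[:,:2].tolist(),'mean',P.mean(0)[:2])
    if n=='top':
        r=cv2.minAreaRect(c); u=np.array(r[0])+[x0,y0]; print(r,[onz(d,*u,z) for z in(3,14)])
for n,b in [('tissues',(118,207,164,254)),('tape',(333,138,357,160)),]:
    print(n,onz(t,(b[0]+b[2])/2,(b[1]+b[3])/2,100 if n=='tissues' else 19))
E
```

```text
trayFR [514.4 -49.6  28.8] 3.0300033105463 [516.  -48.7  36. ]
trayFL [518.7  60.1  33.4] 4.771409752848722 [521.   60.7  36. ]
railFL [392.2  86.5  37.1] 3.3946547982983426 [393.6  87.1  36. ]
railFR [385.  -60.6  32.7] 0.023524634314795533 [385.6 -60.5  36. ]
stopR [394.2 -43.7  37.7] 2.25356193557348 [392.9 -44.2  36. ]
stopL [400.1  69.8  45.3] 3.6243384548344517 [397.   69.9  36. ]
tunFL [640.6  68.   97.6] 3.1323480251672238 [648.9  73.6  36. ]
tunFR [635.3 -70.5  90.9] 1.718682588863641 [641.8 -74.2  36. ]
top 145.0 2804.5 [[378, 190], [385, 246], [336, 252], [330, 196]]
3 [[568.6056292795472, -356.93709471268636], [411.83073069755824, -373.0703245215326], [396.65325388987355, -236.1992296660102], [553.498621718906, -222.3020646371393]] mean [ 482.6 -297.1]
8 [[568.4700658265291, -355.1666016024813], [412.48486988602406, -371.218565505172], [397.38384468911704, -235.03691434330108], [553.4391549107173, -221.20975177038264]] mean [ 482.9 -295.7]
14 [[568.3073896829075, -353.04200987023523], [413.26983691218317, -368.9964546855393], [398.2605536482092, -233.6421359560501], [553.
[... 222 characters left out ...]
)]
side 124.0 3848.0 [[354, 115], [354, 167], [280, 167], [280, 115]]
3 [[406.5241891260006, -472.7073669451237], [347.0010198980271, -241.29316710255853], [548.6568944296566, -154.26376417419817], [631.4086179980292, -374.6122051558117]] mean [ 483.4 -310.7]
8 [[405.86179601996935, -466.52998265765575], [346.64919561140624, -236.3232123886845], [547.2529079733674, -149.74789514279053], [629.5728651316824, -368.9466433902611]] mean [ 482.3 -305.4]
14 [[405.06692429273187, -459.1171215126943], [346.2270064674612, -230.35926673203585], [545.5681242258202, -144.32885230510146], [627.3699616920665, -362.14796927160035]] mean [ 481.1 -299. ]
tissues [470.8 279.8 100. ]
tape [ 683.  -262.6   19. ]
```

The two views agree. The dryer's yaw is about -0.045, with the stop middle near (395,13), the tunnel front near (638,0) and the tray front edge near (517,6). The dish centre is near (484,-296). Next I move above the press point with the fingers shut.

```bash
cat >> h.py <<'E'
from scipy.spatial.transform import Rotation as Ro
def plan(P,yaw):
    s=ctrl.read_state(); R=Ro.from_euler('xyz',s['tool_rot'])
    sh=R.inv().apply(np.array(P)-s['eef_pos'])/10
    w=(R.inv()*Ro.from_euler('xyz',[np.pi,0,yaw])).as_rotvec()
    print('shift cm',sh.round(2),'turn',w.round(3),'F',s['force'].round(1),'w',round(s['width'],1),'pos',s['eef_pos'].round(1),s['tool_rot'].round(3),'q',s['qpos'].round(2),'t',s['clock'])
E
python3 -c "
from h import *
plan([550,5,250],np.pi-.045)"
```

```text
shift cm [-53.32 -51.45   5.4 ] turn [-0.002 -0.    -0.194] F [ 0.5  0.7 -0.5] w 85.2 pos [153.6 631.1 303.1] [-3.14   0.     2.903] q [-1.4   0.63  0.04  1.52 -0.03  1.   -0.02] t 0.1
```

Emit:
send_rows(
  rows=[
    [[-4.4,-4.3,0,0,0,-0.02],[-8.8,-8.6,0,0,0,-0.04],[-13.2,-12.9,0,0,0,-0.06],[-17.6,-17.2,0,0,0,-0.08],[-22,-21.5,0,0,0,-0.1],[-26.4,-25.8,0,0,0,-0.12],[-30.8,-30,0,0,0,-0.14],[-35.2,-34.3,0,0,0,-0.16],[-39.6,-38.6,0,0,0,-0.18],[-44,-42.5,0,0,0,-0.194]],
  ],
  grip=255,
)

```text
clock: 1.1
eef_pos: [420.3, 206.3, 303.9]
tool_rot: [-3.142, -0.0, 3.098]
force: [1.3, 0.8, 0.2]
width: -0.1
gripper_force: 0.0
```

```bash
python3 -c "
from h import *
plan([550,5,150],np.pi-.045)"
```

```text
shift cm [-13.85 -19.54  15.38] turn [-0.    -0.     0.001] F [1.3 0.8 0.2] w -0.1 pos [420.3 206.3 303.9] [-3.142 -0.     3.098] q [-0.53  0.37  0.02  2.01 -0.01  0.76  1.02] t 1.1
```

Emit:
send_rows(
  rows=[
    [[-2.8,-3.9,0,0,0,0],[-5.5,-7.8,0,0,0,0],[-8.3,-11.7,2,0,0,0],[-11,-15.6,5,0,0,0],[-13.8,-19.5,8,0,0,0],[-13.8,-19.5,12,0,0,0],[-13.8,-19.5,15.4,0,0,0],[-13.8,-19.5,15.4,0,0,0],[-13.8,-19.5,15.4,0,0,0],[-13.8,-19.5,15.4,0,0,0]],
  ],
)

```text
clock: 2.1
eef_pos: [549.9, 7.9, 151.7]
tool_rot: [3.141, 0.003, 3.098]
force: [-0.8, 0.9, 1.2]
width: 0.1
gripper_force: 0.0
```

```bash
python3 -c "
from h import *
plan([550,5,112],np.pi-.045)
t=grab('top','t1');s=grab('side','s1')
a=cv2.resize(t['pixels'][110:265,214:292],None,fx=3.8,fy=3.8,interpolation=cv2.INTER_CUBIC)
b=cv2.resize(s['pixels'][130:245,165:330],None,fx=3,fy=3,interpolation=cv2.INTER_CUBIC)
c=np.zeros((600,800,3),np.uint8);c[:a.shape[0],:a.shape[1]]=a;c[:b.shape[0],800-b.shape[1]:]=b
cv2.imwrite('pics/crop1.png',c[...,::-1])"
```

```text
shift cm [-0.01 -0.29  3.97] turn [0.001 0.003 0.001] F [-0.8  0.9  1.2] w 0.1 pos [549.9   7.9 151.7] [3.141e+00 3.000e-03 3.098e+00] q [-0.08  0.7   0.03  1.93 -0.04  0.51  1.5 ] t 2.1
```

View pics/crop1.png

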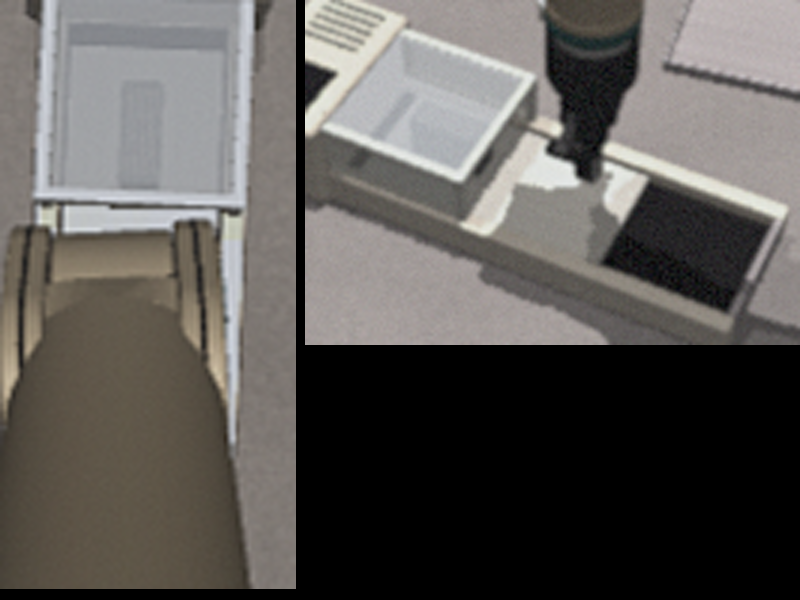

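The closed fingertips hang above the bare tray, midway between the rails. I'll descend in small steps while watching the force.

Emit:
send_rows(
  rows=[
    [[0,-0.2,1,0,0,0],[0,-0.2,2,0,0,0],[0,-0.2,3,0,0,0],[0,-0.2,3.5,0,0,0],[0,-0.2,3.5,0,0,0]],
  ],
)

```text
clock: 2.7
eef_pos: [548.0, 5.2, 113.6]
tool_rot: [-3.141, -0.002, 3.097]
force: [-0.2, 0.3, -0.4]
width: -0.1
gripper_force: 0.0
```

Emit:
send_rows(
  rows=[
    [[0,0,0.1,0,0,0],[0,0,0.2,0,0,0],[0,0,0.2,0,0,0]],
  ],
)

```text
clock: 3.0
eef_pos: [548.9, 5.2, 113.0]
tool_rot: [3.142, 0.0, 3.097]
force: [-0.0, -0.0, -0.2]
width: -0.1
gripper_force: 0.0
```

Emit:
send_rows(
  rows=[
    [[0,0,0.05,0,0,0],[0,0,0.1,0,0,0],[0,0,0.1,0,0,0]],
  ],
)

```text
clock: 3.3
eef_pos: [548.8, 5.2, 111.9]
tool_rot: [3.142, 0.0, 3.097]
force: [-0.5, 0.4, 0.4]
width: -0.1
gripper_force: 0.0
```

Emit:
send_rows(
  rows=[
    [[0,0,0.05,0,0,0],[0,0,0.1,0,0,0],[0,0,0.1,0,0,0]],
  ],
)

```text
clock: 3.6
eef_pos: [548.7, 5.2, 110.8]
tool_rot: [-3.142, -0.0, 3.097]
force: [0.2, -0.3, 0.2]
width: -0.1
gripper_force: 0.0
```

Emit:
send_rows(
  rows=[
    [[0,0,0.05,0,0,0],[0,0,0.1,0,0,0],[0,0,0.1,0,0,0]],
  ],
)

```text
clock: 3.9
eef_pos: [548.7, 5.2, 109.8]
tool_rot: [3.142, -0.0, 3.097]
force: [0.3, 1.0, -0.4]
width: 0.0
gripper_force: 0.0
```

Emit:
send_rows(
  rows=[
    [[0,0,0.05,0,0,0],[0,0,0.1,0,0,0],[0,0,0.1,0,0,0]],
  ],
)

```text
clock: 4.2
eef_pos: [548.7, 5.2, 108.8]
tool_rot: [3.142, -0.0, 3.097]
force: [0.6, 0.4, -0.2]
width: -0.3
gripper_force: 0.0
```

Emit:
send_rows(
  rows=[
    [[0,0,0.05,0,0,0],[0,0,0.1,0,0,0],[0,0,0.1,0,0,0]],
  ],
)

```text
clock: 4.5
eef_pos: [548.7, 5.2, 107.8]
tool_rot: [-3.142, -0.0, 3.097]
force: [-0.3, 0.6, -0.1]
width: 0.0
gripper_force: 0.0
```

Emit:
send_rows(
  rows=[
    [[0,0,0.05,0,0,0],[0,0,0.1,0,0,0],[0,0,0.1,0,0,0]],
  ],
)

```text
clock: 4.8
eef_pos: [548.8, 5.2, 107.4]
tool_rot: [3.142, 0.0, 3.097]
force: [-1.5, -0.5, 5.6]
width: 0.0
gripper_force: 2.6
```

Emit:
send_rows(
  rows=[
    [[0,0,0.03,0,0,0],[0,0,0.03,0,0,0]],
  ],
)

```text
clock: 5.0
eef_pos: [548.8, 5.2, 107.4]
tool_rot: [3.142, 0.0, 3.097]
force: [-1.6, 0.2, 7.3]
width: -0.1
gripper_force: 3.9
```

Emit:
send_rows(
  rows=[
    [[0.25,0,0,0,0,0],[0.5,0,-0.01,0,0,0],[0.75,0,-0.02,0,0,0],[1.0,0,-0.025,0,0,0],[1.25,0,-0.03,0,0,0],[1.5,0,-0.035,0,0,0]],
  ],
)

```text
clock: 5.6
eef_pos: [535.2, 6.0, 107.7]
tool_rot: [3.141, 0.004, 3.097]
force: [2.3, -0.2, 7.0]
width: 0.1
gripper_force: 3.2
```

Emit:
send_rows(
  rows=[
    [[0.4,0,-0.0,0,0,0],[0.8,0,-0.01,0,0,0],[1.2,0,-0.02,0,0,0],[1.6,0,-0.025,0,0,0],[2.0,0,-0.035,0,0,0],[2.4,0,-0.045,0,0,0],[2.4,0,-0.045,0,0,0]],
  ],
)

```text
clock: 6.3
eef_pos: [510.5, 7.4, 108.3]
tool_rot: [3.141, 0.002, 3.097]
force: [1.5, 1.3, 8.8]
width: 0.2
gripper_force: 4.9
```

```bash
cat >> h.py <<'E'
def crop(tag):
    s=grab('side'); b=cv2.resize(s['pixels'][130:245,165:330],None,fx=4,fy=4,interpolation=cv2.INTER_CUBIC)
    cv2.imwrite(f'pics/{tag}.png',b[...,::-1])
E
python3 -c "
from h import *
crop('d1')"
```

```text
(no output)
```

View pics/d1.png

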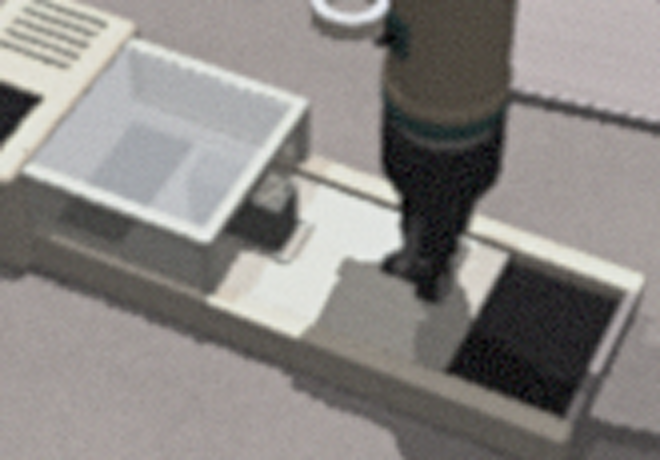

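The tray follows the finger: its front edge has moved forward to about (480,310) in the crop, and the cassette end shows at the tunnel mouth. I continue the drag.

Emit:
send_rows(
  rows=[
    [[0.4,0,-0.01,0,0,0],[0.8,0,-0.025,0,0,0],[1.2,0,-0.035,0,0,0],[1.6,0,-0.045,0,0,0],[2.0,0,-0.055,0,0,0],[2.4,0,-0.065,0,0,0],[2.4,0,-0.065,0,0,0]],
  ],
)

```text
clock: 7.05
eef_pos: [486.5, 8.7, 108.9]
tool_rot: [3.141, 0.002, 3.097]
force: [1.2, 1.0, 10.1]
width: -0.1
gripper_force: 5.0
```

Emit:
send_rows(
  rows=[
    [[0.4,0,-0.03,0,0,0],[0.8,0,-0.045,0,0,0],[1.2,0,-0.055,0,0,0],[1.6,0,-0.065,0,0,0],[2.0,0,-0.075,0,0,0],[2.4,0,-0.085,0,0,0],[2.4,0,-0.085,0,0,0]],
  ],
)

```text
clock: 7.75
eef_pos: [462.0, 9.9, 109.5]
tool_rot: [3.141, 0.001, 3.098]
force: [1.3, 1.1, 9.8]
width: 0.0
gripper_force: 4.7
```

Emit:
send_rows(
  rows=[
    [[0.4,0,-0.02,0,0,0],[0.8,0,-0.03,0,0,0],[1.2,0,-0.04,0,0,0],[1.6,0,-0.05,0,0,0],[2.0,0,-0.06,0,0,0],[2.4,0,-0.07,0,0,0],[2.4,0,-0.07,0,0,0]],
  ],
)

```text
clock: 8.45
eef_pos: [437.2, 9.8, 109.8]
tool_rot: [-3.142, -0.001, 3.097]
force: [0.8, 0.3, 6.8]
width: 0.1
gripper_force: 3.5
```

Emit:
send_rows(
  rows=[
    [[0.2,0,0.02,0,0,0],[0.4,0,0.015,0,0,0],[0.6,0,0.01,0,0,0],[0.8,0,0.005,0,0,0],[1.0,0,0,0,0,0]],
  ],
)

```text
clock: 8.95
eef_pos: [428.3, 10.4, 110.0]
tool_rot: [-3.141, 0.001, 3.097]
force: [3.0, -0.8, 7.2]
width: -0.3
gripper_force: 3.7
```

Emit:
send_rows(
  rows=[
    [[0.15,0,0.015,0,0,0],[0.3,0,0.01,0,0,0],[0.45,0,0.01,0,0,0],[0.6,0,0.01,0,0,0]],
  ],
)

```text
clock: 9.35
eef_pos: [422.6, 10.6, 110.1]
tool_rot: [-3.141, 0.002, 3.097]
force: [3.0, -1.0, 10.6]
width: -0.0
gripper_force: 5.4
```

```bash
python3 -c "
from h import *
crop('d2')"
```

```text
(no output)
```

View pics/d2.png

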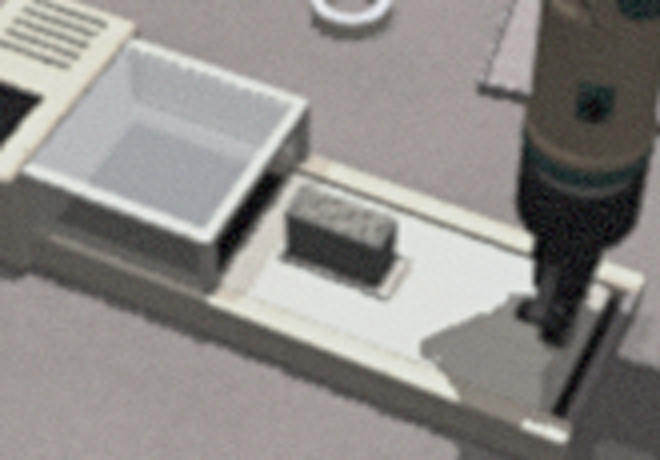

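A dark strip about 10 mm wide still shows between the tray front and the stop, at crop (555–610, 290–410). I'll drag a bit farther.

Emit:
send_rows(
  rows=[
    [[0.15,0,-0.01,0,0,0],[0.3,0,-0.01,0,0,0],[0.45,0,-0.015,0,0,0],[0.6,0,-0.015,0,0,0]],
  ],
)

```text
clock: 9.8
eef_pos: [416.6, 11.0, 110.2]
tool_rot: [-3.141, 0.002, 3.097]
force: [2.9, -0.6, 11.0]
width: -0.3
gripper_force: 5.5
```

```bash
cat >> h.py <<'E'
def bg(d,P):
    u,v=proj(d,P); return float(cv2.remap(cv2.cvtColor(d['pixels'],cv2.COLOR_RGB2GRAY),np.float32([[u]]),np.float32([[v]]),cv2.INTER_LINEAR)[0,0])
def prof(): # brightness along the tray's left strip ahead, from the side view, dryer coords
    d=grab('side'); c,s=np.cos(-.045),np.sin(-.045)
    for y in(-45,-35,35):
        print(y,[(x,round(bg(d,[638+c*x-s*y,1+s*x+c*y,38]))) for x in range(-255,-195,3)])
E
python3 -c "
from h import *
prof()"
```

```text
-45 [(-255, 119), (-252, 98), (-249, 128), (-246, 132), (-243, 95), (-240, 115), (-237, 181), (-234, 204), (-231, 204), (-228, 158), (-225, 82), (-222, 29), (-219, 23), (-216, 25), (-213, 23), (-210, 19), (-207, 28), (-204, 45), (-201, 58), (-198, 55)]
-35 [(-255, 93), (-252, 73), (-249, 77), (-246, 77), (-243, 59), (-240, 66), (-237, 98), (-234, 109), (-231, 111), (-228, 101), (-225, 70), (-222, 31), (-219, 20), (-216, 21), (-213, 24), (-210, 31), (-207, 40), (-204, 57), (-201, 62), (-198, 64)]
35 [(-255, 69), (-252, 73), (-249, 82), (-246, 80), (-243, 58), (-240, 58), (-237, 95), (-234, 107), (-231, 107), (-228, 106), (-225, 114), (-222, 129), (-219, 135), (-216, 133), (-213, 132), (-210, 135), (-207, 136), (-204, 135), (-201, 134), (-198, 134)]
```

Emit:
send_rows(
  rows=[
    [[0.15,0,-0.005,0,0,0],[0.3,0,-0.005,0,0,0],[0.45,0,-0.005,0,0,0],[0.45,0,-0.005,0,0,0]],
  ],
)

```text
clock: 10.25
eef_pos: [413.2, 11.3, 110.3]
tool_rot: [3.141, 0.004, 3.097]
force: [4.6, -0.3, 7.9]
width: 0.0
gripper_force: 4.2
```

```bash
python3 -c "
from h import *
prof();crop('d3');print(ctrl.read_state()['force'])"
```

```text
-45 [(-255, 117), (-252, 90), (-249, 103), (-246, 108), (-243, 112), (-240, 162), (-237, 193), (-234, 168), (-231, 106), (-228, 52), (-225, 27), (-222, 18), (-219, 20), (-216, 24), (-213, 28), (-210, 33), (-207, 51), (-204, 59), (-201, 61), (-198, 34)]
-35 [(-255, 94), (-252, 73), (-249, 79), (-246, 75), (-243, 73), (-240, 91), (-237, 104), (-234, 101), (-231, 90), (-228, 46), (-225, 27), (-222, 23), (-219, 23), (-216, 20), (-213, 27), (-210, 43), (-207, 59), (-204, 61), (-201, 58), (-198, 71)]
35 [(-255, 70), (-252, 71), (-249, 75), (-246, 83), (-243, 71), (-240, 86), (-237, 103), (-234, 101), (-231, 104), (-228, 120), (-225, 133), (-222, 133), (-219, 133), (-216, 135), (-213, 134), (-210, 136), (-207, 133), (-204, 136), (-201, 134), (-198, 134)]
[ 4.16205039 -1.14589257  8.39046896]
```

View pics/d3.png

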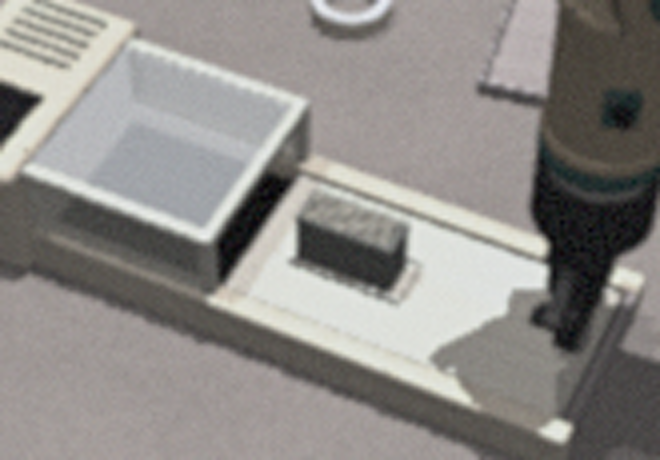

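The gap has closed and the horizontal force has risen to 4.5 N, which suggests the stop. One more short pull will confirm it.

Emit:
send_rows(
  rows=[
    [[0.1,0,0.02,0,0,0],[0.2,0,0.02,0,0,0],[0.3,0,0.02,0,0,0],[0.3,0,0.02,0,0,0]],
  ],
)

```text
clock: 10.75
eef_pos: [411.0, 11.6, 110.3]
tool_rot: [3.141, 0.005, 3.097]
force: [6.2, -0.8, 9.3]
width: -0.2
gripper_force: 4.7
```

```bash
python3 -c "
from h import *
prof()"
```

```text
-45 [(-255, 118), (-252, 90), (-249, 95), (-246, 88), (-243, 97), (-240, 140), (-237, 158), (-234, 135), (-231, 79), (-228, 30), (-225, 21), (-222, 29), (-219, 31), (-216, 29), (-213, 35), (-210, 48), (-207, 62), (-204, 58), (-201, 43), (-198, 38)]
-35 [(-255, 95), (-252, 74), (-249, 79), (-246, 76), (-243, 71), (-240, 91), (-237, 105), (-234, 94), (-231, 65), (-228, 27), (-225, 19), (-222, 31), (-219, 24), (-216, 25), (-213, 42), (-210, 58), (-207, 66), (-204, 60), (-201, 62), (-198, 92)]
35 [(-255, 72), (-252, 70), (-249, 76), (-246, 81), (-243, 72), (-240, 84), (-237, 100), (-234, 107), (-231, 118), (-228, 132), (-225, 139), (-222, 133), (-219, 135), (-216, 134), (-213, 137), (-210, 137), (-207, 134), (-204, 134), (-201, 136), (-198, 133)]
```

The tray is home: 6 N horizontally with the edge unmoved. I lift off, swing aside and look.

Emit:
send_rows(
  rows=[
    [[0,0,-3,0,0,0],[0,0,-7.5,0,0,0],[0,0,-12,0,0,0],[-1,-3,-14,0,0,0],[-2,-7,-14,0,0,0],[-3,-11,-14,0,0,0],[-4,-15,-14,0,0,0],[-5,-19,-14,0,0,0],[-6,-22,-14,0,0,0],[-7,-25,-14,0,0,0]],
  ],
  grip=0,
)

```text
clock: 11.8
eef_pos: [465.5, -242.8, 248.4]
tool_rot: [3.141, -0.004, 3.096]
force: [0.8, 1.5, 0.8]
width: 85.4
gripper_force: 0.0
```

```bash
python3 -c "
from h import *
import pickle
t=grab('top','t2');s=grab('side','s2')
pickle.dump((t,s),open('p2.pkl','wb'))
a=cv2.resize(t['pixels'][140:265,214:292],None,fx=4.5,fy=4.5,interpolation=cv2.INTER_CUBIC)
b=cv2.resize(s['pixels'][165:235,230:330],None,fx=4.4,fy=4.4,interpolation=cv2.INTER_CUBIC)
c=np.zeros((600,800,3),np.uint8);c[:a.shape[0],:a.shape[1]]=a;c[:b.shape[0],800-b.shape[1]:]=b
cv2.imwrite('pics/crop2.png',c[...,::-1])
print(a.shape,b.shape,ctrl.read_state()['force'])"
```

```text
(562, 351, 3) (308, 440, 3) [ 0.25468591  0.41366706 -0.15402944]
```

View pics/crop2.png

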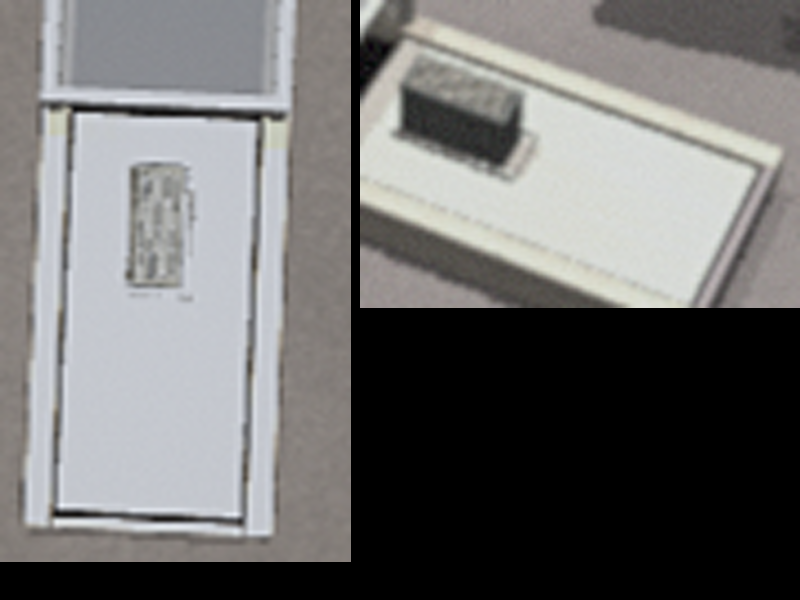

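```bash
python3 - <<'E'
from h import *
import pickle
np.set_printoptions(precision=1,suppress=True)
t,s=pickle.load(open('p2.pkl','rb'))
T=lambda x,y:((x+.5)/4.5-.5+214,(y+.5)/4.5-.5+140)
S=lambda x,y:((x-360+.5)/4.4-.5+230,(y+.5)/4.4-.5+165)
c,n=np.cos(-.045),np.sin(-.045)
for y in(-40,0,40):
    print(y,[(x,round(bg(t,[638+c*x-n*y,1+n*x+c*y,40]))) for x in range(-256,-228,2)],[(x,round(bg(t,[638+c*x-n*y,1+n*x+c*y,40]))) for x in range(-12,8,2)])
g=cv2.cvtColor(t['pixels'],cv2.COLOR_RGB2GRAY); x0,y0=236,170
p=g[y0:210,x0:262]; m=((p<165)*255).astype(np.uint8)
m=cv2.morphologyEx(m,cv2.MORPH_OPEN,np.ones((3,3),np.uint8));m=cv2.morphologyEx(m,cv2.MORPH_CLOSE,np.ones((5,5),np.uint8))
k=max(cv2.findContours(m,0,1)[0],key=cv2.contourArea);r=cv2.minAreaRect(k);print(r,cv2.boundingRect(k))
# top corners of cassette, hand-read
for a,b in [((132,163),(419,57)),((184,163),None),((127,286),(504,112)),((183,288),(523,92)),]:
    print(onz(t,*T(*a),85), two(t,T(*a),s,S(*b)) if b else '')
print(onz(t,*T(156.5,225),85),onz(t,*(np.array(r[0])+[x0,y0]),85))
for a in[(58,515),(240,518)]: print('front',onz(t,*T(*a),37))
for a in[(53,520),(243,526)]: print('stop',onz(t,*T(*a),41))
E
```

```text
-40 [(-256, 126), (-254, 108), (-252, 115), (-250, 146), (-248, 188), (-246, 201), (-244, 168), (-242, 116), (-240, 77), (-238, 159), (-236, 195), (-234, 203), (-232, 199), (-230, 197)] [(-12, 199), (-10, 199), (-8, 200), (-6, 202), (-4, 202), (-2, 195), (0, 141), (2, 78), (4, 53), (6, 93)]
0 [(-256, 127), (-254, 118), (-252, 108), (-250, 129), (-248, 185), (-246, 209), (-244, 182), (-242, 76), (-240, 82), (-238, 140), (-236, 214), (-234, 204), (-232, 199), (-230, 198)] [(-12, 199), (-10, 199), (-8, 199), (-6, 200), (-4, 205), (-2, 201), (0, 156), (2, 34), (4, 36), (6, 78)]
40 [(-256, 132), (-254, 130), (-252, 111), (-250, 109), (-248, 136), (-246, 205), (-244, 202), (-242, 136), (-240, 38), (-238, 103), (-236, 175), (-234, 210), (-232, 201), (-230, 199)] [(-12, 199), (-10, 199), (-8, 199), (-6, 200), (-4, 202), (-2, 206), (0, 196), (2, 121), (4, 38), (6, 70)]
((12.5, 19.5), (27.0, 11.0), 90.0) (7, 6, 12, 28)
[607.6  19.3  85. ] (array([599.4,  16.4, 109.7]), np.float64(13.518136024914178))
[607.2 -10.6  85. ] 
[536.9  23.   85. ] (array([536.4,  22.5,  95. ]), np.float64(1.2357698048281267))
[535.4  -9.1  85. ] (array([535.6,  -9. ,  79.6]), np.float64(0.5496044532098616))
[571.7   5.7  85. ] [572.    5.4  85. ]
front [399.4  67.8  37. ]
front [396.4 -41.7  37. ]
stop [397.   70.5  41. ]
stop [392.2 -43.3  41. ]
```

The cassette centre is at (572, 5.5) and its top is about z = 83. The tray's front edge has moved 120 mm since the start, and it sat against the stop. Next is the grasp.

```bash
python3 -c "
from h import *
plan([572,5.5,200],np.pi-.045)"
```

```text
shift cm [-9.31 25.66  4.75] turn [-0.001 -0.003 -0.007] F [ 0.3  0.4 -0.2] w 85.4 pos [ 465.9 -245.9  248. ] [-3.141e+00 -3.000e-03  3.090e+00] q [ 0.91  0.62 -0.73  1.9   0.56  0.83  1.4 ] t 11.9
```

Emit:
send_rows(
  rows=[
    [[-1.3,3.7,0,0,0,0],[-2.6,7.4,0,0,0,0],[-3.9,11,0,0,0,0],[-5.2,14.7,0,0,0,0],[-6.5,18.3,0,0,0,0],[-7.8,22,1,0,0,0],[-9.3,25.6,3,0,0,0],[-9.3,25.6,4.7,0,0,0],[-9.3,25.6,4.7,0,0,0],[-9.3,25.6,4.7,0,0,0]],
  ],
)

```text
clock: 12.9
eef_pos: [570.1, 9.8, 201.9]
tool_rot: [-3.14, -0.003, 3.097]
force: [0.5, -0.1, -0.3]
width: 85.8
gripper_force: 0.0
```

```bash
python3 -c "
from h import *
plan([572,5.5,122],np.pi-.045)"
```

```text
shift cm [-0.23 -0.41  7.99] turn [-0.001 -0.003  0.001] F [ 0.5 -0.1 -0.3] w 85.8 pos [570.1   9.8 201.9] [-3.140e+00 -3.000e-03  3.097e+00] q [ 0.34  0.73 -0.65  1.83  0.6   0.8   0.9 ] t 12.9
```

Emit:
send_rows(
  rows=[
    [[-0.2,-0.3,0,0,0,0],[-0.2,-0.3,2,0,0,0],[-0.2,-0.3,4,0,0,0],[-0.2,-0.3,6,0,0,0],[-0.2,-0.3,7,0,0,0],[-0.2,-0.3,7.8,0,0,0],[-0.2,-0.3,7.8,0,0,0],[-0.2,-0.3,7.8,0,0,0]],
  ],
)

```text
clock: 13.7
eef_pos: [573.8, 7.0, 125.2]
tool_rot: [3.141, 0.001, 3.096]
force: [0.5, 0.6, -0.4]
width: 85.6
gripper_force: 0.0
```

```bash
python3 -c "
from h import *
plan([572,5.5,122],np.pi-.045);crop('g1')"
```

```text
shift cm [ 0.17 -0.16  0.32] turn [ 0.     0.001 -0.   ] F [ 0.5  0.6 -0.4] w 85.6 pos [573.8   7.  125.2] [3.141e+00 1.000e-03 3.096e+00] q [ 0.29  0.84 -0.56  1.86  0.71  0.66  0.82] t 13.7
```

View pics/g1.png

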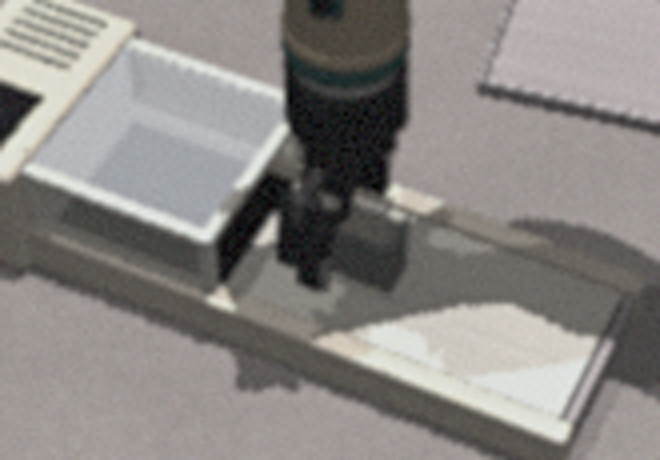

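The fingers straddle the cassette, with the near finger at (315,260) in the crop and clear of it. I trim the position, then close.

Emit:
send_rows(
  rows=[
    [[0.15,-0.15,0.3,0,0,0],[0.15,-0.15,0.3,0,0,0],[0.15,-0.15,0.3,0,0,0]],
  ],
)

```text
clock: 14.05
eef_pos: [571.8, 5.6, 121.7]
tool_rot: [-3.141, 0.0, 3.097]
force: [0.4, 0.2, -0.3]
width: 85.2
gripper_force: 0.0
```

Emit:
send_rows(
  rows=[
    [[0,0,0,0,0,0],[0,0,0,0,0,0],[0,0,0,0,0,0],[0,0,0,0,0,0],[0,0,0,0,0,0],[0,0,0,0,0,0],[0,0,0,0,0,0],[0,0,0,0,0,0],[0,0,0,0,0,0],[0,0,0,0,0,0]],
  ],
  grip=255,
)

```text
clock: 15.05
eef_pos: [572.0, 5.7, 121.6]
tool_rot: [3.142, 0.0, 3.097]
force: [-0.3, -1.1, 1.9]
width: 27.4
gripper_force: 59.2
```

Emit:
send_rows(
  rows=[
    [[0,0,-0.5,0,0,0],[0,0,-1.5,0,0,0],[0,0,-3,0,0,0],[0,0,-4.5,0,0,0],[0,0,-6,0,0,0],[0,0,-7.5,0,0,0],[0,0,-9,0,0,0],[0,0,-10.5,0,0,0],[0,0,-12,0,0,0],[0,0,-12,0,0,0]],
  ],
)

```text
clock: 16.05
eef_pos: [573.0, 6.1, 243.9]
tool_rot: [3.141, 0.004, 3.097]
force: [0.0, 0.8, -0.7]
width: 27.4
gripper_force: 59.0
```

```bash
python3 -c "
from h import *
plan([485,-296,240],np.pi-.045)"
```

```text
shift cm [  7.43 -30.57   0.34] turn [0.001 0.004 0.   ] F [ 0.   0.8 -0.7] w 27.4 pos [573.    6.1 243.9] [3.141 0.004 3.097] q [ 0.38  0.68 -0.7   1.79  0.55  0.87  0.95] t 16.05
```

Emit:
send_rows(
  rows=[
    [[0.4,-1.5,0,0,0,0],[1.2,-5,0,0,0,0],[2.1,-8.5,0,0,0,0],[2.9,-12,0,0,0,0],[3.8,-15.5,0,0,0,0],[4.6,-19,0,0,0,0],[5.5,-22.5,0,0,0,0],[6.3,-26,0,0,0,0],[7.1,-29.2,0,0,0,0],[7.4,-30.6,0,0,0,0]],
  ],
)

```text
clock: 17.05
eef_pos: [480.8, -301.5, 239.9]
tool_rot: [-3.14, -0.004, 3.091]
force: [-0.7, 0.3, -0.6]
width: 27.2
gripper_force: 59.3
```

Emit:
send_rows(
  rows=[
    [[0,0,2,0,0,0],[0,0,4,0,0,0],[0,0,6,0,0,0],[0,0,8,0,0,0],[0,0,10,0,0,0],[0,0,11,0,0,0],[0,0,11,0,0,0],[0,0,11,0,0,0]],
  ],
)

```text
clock: 17.85
eef_pos: [484.4, -296.4, 131.8]
tool_rot: [3.141, 0.0, 3.097]
force: [0.5, 0.5, -2.5]
width: 27.4
gripper_force: 59.3
```

```bash
python3 -c "
from h import *
plan([485,-296,90],np.pi-.045)
s=grab('side')
cv2.imwrite('pics/l1.png',cv2.resize(s['pixels'][90:190,250:380],None,fx=5,fy=5,interpolation=cv2.INTER_CUBIC)[...,::-1])"
```

```text
shift cm [-0.06  0.04  4.18] turn [0.    0.    0.001] F [ 0.5  0.5 -2.5] w 27.4 pos [ 484.4 -296.4  131.8] [3.141 0.    3.097] q [ 0.87  0.83 -0.6   1.87  0.73  0.67  1.36] t 17.85
```

View pics/l1.png

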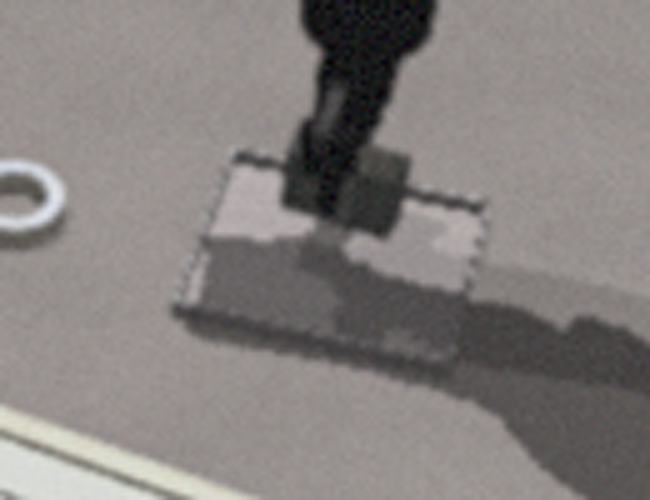

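The cassette hangs upright over the dish, centred on it. I lower it and feel for the floor.

Emit:
send_rows(
  rows=[
    [[0,0,1,0,0,0],[0,0,2,0,0,0],[0,0,3,0,0,0],[0,0,3.6,0,0,0],[0,0,4,0,0,0],[0,0,4,0,0,0],[0,0,4,0,0,0]],
  ],
)

```text
clock: 18.6
eef_pos: [484.3, -296.6, 91.5]
tool_rot: [3.142, 0.0, 3.097]
force: [-0.7, 0.5, -1.2]
width: 27.4
gripper_force: 59.3
```

Emit:
send_rows(
  rows=[
    [[0,0,0.1,0,0,0],[0,0,0.2,0,0,0],[0,0,0.3,0,0,0],[0,0,0.3,0,0,0]],
  ],
)

```text
clock: 19.0
eef_pos: [484.1, -296.7, 88.5]
tool_rot: [-3.142, -0.0, 3.097]
force: [-0.7, -0.4, -2.3]
width: 27.4
gripper_force: 59.3
```

Emit:
send_rows(
  rows=[
    [[0,0,0.05,0,0,0],[0,0,0.1,0,0,0],[0,0,0.1,0,0,0]],
  ],
)

```text
clock: 19.3
eef_pos: [484.1, -296.7, 87.4]
tool_rot: [3.142, -0.0, 3.097]
force: [0.1, 0.8, -1.0]
width: 27.1
gripper_force: 59.3
```

Emit:
send_rows(
  rows=[
    [[0,0,0.05,0,0,0],[0,0,0.08,0,0,0],[0,0,0.08,0,0,0]],
  ],
)

```text
clock: 19.6
eef_pos: [484.2, -296.7, 87.0]
tool_rot: [-3.141, 0.0, 3.097]
force: [-0.5, 0.2, 3.3]
width: 27.3
gripper_force: 59.8
```

The cassette touches the floor at z = 87, as predicted. I release it.

Emit:
send_rows(
  rows=[
    [[0,0,0,0,0,0],[0,0,0,0,0,0],[0,0,0,0,0,0],[0,0,0,0,0,0],[0,0,0,0,0,0],[0,0,0,0,0,0],[0,0,0,0,0,0],[0,0,0,0,0,0]],
  ],
  grip=0,
)

```text
clock: 20.4
eef_pos: [484.2, -296.7, 86.7]
tool_rot: [-3.142, -0.0, 3.097]
force: [0.5, 0.2, -0.7]
width: 85.4
gripper_force: 0.0
```

Emit:
send_rows(
  rows=[
    [[0,0,-0.5,0,0,0],[0,0,-2,0,0,0],[0,0,-5,0,0,0],[0,0,-8,0,0,0],[0,0,-11,0,0,0],[0,0,-15,0,0,0],[0,0,-19,0,0,0],[0,0,-22,0,0,0],[0,0,-22,0,0,0],[0,0,-22,0,0,0]],
  ],
)

```text
clock: 21.4
eef_pos: [484.1, -296.7, 308.0]
tool_rot: [-3.14, 0.001, 3.097]
force: [0.1, 0.3, 0.2]
width: 85.2
gripper_force: 0.0
```

```bash
python3 -c "
from h import *
plan([485,-296,300],np.pi-.045)
s=grab('side','f')"
```

```text
shift cm [-0.09  0.07  0.8 ] turn [-0.001  0.001  0.   ] F [0.1 0.3 0.2] w 85.2 pos [ 484.1 -296.7  308. ] [-3.140e+00  1.000e-03  3.097e+00] q [ 0.99  0.61 -0.78  1.73  0.5   1.01  1.55] t 21.4
```

View pics/f.png

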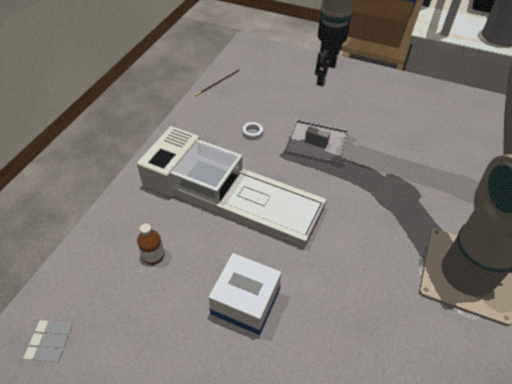

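The cassette stands upright in the dish at (317,137) and the tray is out against its stop at (322,205). The bystanders are where they started and the arm is clear, so I hand in.

```bash
python3 -c "
from cell import ctrl
print(ctrl.finish_job())"
```

```text
the job is handed in; nothing more can be done
None
```

I dragged the tray out against its stop, stood the cassette upright in the dish and released it, and handed the job in at about 21 s; no verdict came back.

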